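Free the gummed-up ski-clamp slide and run it home

TASK

Two ski-clamp slides are fixed on the wax bench. The one whose carriage carries the brass binding plate is stuck with old wax: push it by its orange handle towards the grey hood until it breaks free, run it fully home against the end stop hidden inside the hood, and let go of it there. Leave the other carriage, with the black plate, where it is.

Things in the scene. Friction and masses are not known exactly. Their poses are not given: they have to be found in the camera images.
- brass_slide (a joint): travel in m of the blue carriage with the brass plate along its rail: 0 at the rail's open end, growing towards the grey hood. It starts at 0 to 0.002; the hidden stop is met at 0.120. Within the first 12 mm it is stuck: about 12 to 20 N of push breaks it free, when it may jump ahead by up to 30 mm; after that it slides with 3 to 5 N and stays where it is left.
- brass_push (a point): centre of the rear face (away from the hood) of the orange upright handle on the carriage with the brass plate; moves with it. x axis: along the rail, the way to push, to the hood; z up. The handle is a plate 10 mm thick (x), 34 wide (y), 45 high, from 52 to 97 mm above the bench, on the carriage's top (22 mm under this point). At the start all is clear behind it; the rail ends 5 mm behind.
- brass_rail: the fixed rail of that slide, 360 mm long (x), 70 wide (y); origin at its middle, on the bench; x points to the hood. The grey hood, 62 mm high, covers it from x = 24 to 180 mm. The blue carriage is 120 mm long, 56 wide, its top 52 mm above the bench, the brass plate (50 by 46 mm) ahead of the handle; at the stop its nose is about 36 mm inside the hood.
- black_push (a point): the same point, with the same axes, on the other slide, of the same make and size, whose plate is black. To be left alone; it starts anywhere from 0 to 60 mm along its rail and slides easily, with 3 to 5 N.

How it is judged:
By the outcome, as a careful person would: the job done as asked, in the order asked, and still so for the second after the job is handed in, with the robot touching nothing.
It also fails if it takes over 37 s, if anything falls off the work surface, if the arm or the gripper's body presses on something with over 40 N, if the wrist force passes 120 N, or if a joint passes its speed limit or range.

ROBOT

A 6-joint arm with a two-finger parallel gripper is mounted at the origin on the work surface. World frame = base frame: x ahead of the robot, y to its left, z up, the work surface at z = 0. Lengths are in m, angles in rad, forces in N, time in s.
With the tool pointing down it reaches from about 0.35 to 0.775 m from the base axis. Payload 5.5 kg.
Tool frame: the origin (TCP) lies at the very end of the fingers, on their centre line; the grasp point (between the pads) lies 19 mm behind it; x points along the fingers, y is the direction in which the jaws open and shut, and the axes are right-handed (so a half turn about x gives the same grasp; the last joint's range is limited). The gripper opens to 85 mm and grips with 20 to 120 N. Pads are 22 mm wide; open, the fingers measure 114 mm over their backs; the gripper's body (76 mm by 85 mm) begins 54 mm behind the grasp point. The pads swing forward as they close: fully open they stand 13 mm farther back than shut.
Start: joints at [1.123, 0.313, 0.046, 1.304, 0, 1.431], TCP at [0.174, 0.548, 0.231] pointing down, gripper open.
Joint ranges: [-2.76, 2.76], [-0.86, 1.69], [-1.03, 1.26], [-2.2, 2.34], [-1.47, 1.5], [-3.14, 3.14]. Speed limits (rad/s): [2.57, 2.57, 3.14, 3.14, 3.14, 3.14].

INTERFACE

Orientations are given as a unit quaternion [w, x, y, z].
In Python, from workcell import env gives the robot as it stands.
- The arm moves only by the tool drive_tool, never from a script. Its argument "plan" is a list that holds one entry, the list of rows, each a list of 7 numbers: the shift along the tool's x, y, z in cm, then the turn, a rotation vector about the tool's x, y, z in degrees, then the opening, from 0 (shut) to 1 (fully open). In form: [[[tx, ty, tz, wx, wy, wz, fingers], ...]]. A call has exactly 5 rows; each row shifts and turns the commanded pose from where the row before left it, along the tool's axes as they then stand; what a row does not reach is not made up. A row lasts 1/12 s, in which the tool goes at most 41.7 mm and 7.16 degrees, less where a joint would pass 70% of its speed; a pose out of reach is approached as far as the arm can. A call with a gripper value outside its range is refused whole. The fingers move at their own pace and stop on an object; "squeeze" is the grip in N (left out, the last holds). Time passes only in rows, so rows that do not move let the fingers close, or fill a call up. It gives the time, the measured TCP pose, the force and the opening at its end, in the units of the state.
- env.get_state(): the state, without advancing time (a new reading comes with each control period).
- env.read_camera(name): name is "side" or "top"; returns the picture (400x640x3 uint8, red, green, blue); there is no depth.
- env.camera_model(name): a dict with "camera_matrix" (3x3 intrinsics, pixels), "k1" (the pictures are not rectified: a ray, as slopes to the right and down, at radius r is drawn at 1 + k1 r^2 times it, then the intrinsics apply), "camera_from_world" (4x4, takes a point from world to camera coordinates). Camera axes: x right, y down, z forward; pixel columns grow to the right and rows downward; lengths in m; the calibration is good to about 2 mm. A picture is of the moment at which its call begins. camera_model takes no time and is no camera call.
- env.hand_in(): hands the job in, once; it reports no verdict.
The state is a dict: "clock": time; "joint_pos": joint angles; "qvel": joint speeds; "tau": joint torques, N m; "tcp_pos": TCP position; "orientation": TCP orientation; "wrist_force": force on the tool from outside, world axes, zero at the start; "ft_torque": the same for the moment, N m; "finger_gap": finger opening in m.
Only numpy, scipy, OpenCV 4.12 (cv2) and the standard library are available. Lean on these libraries where they do the work, as an engineer would, in place of code of your own. Each camera call takes 0.05 s, during which the arm holds its last target.

## Working session

There is one attempt and no reset: what is moved stays moved. The work goes in short steps, Python scripts to look and compute and a tool call to move; the robot and the scene stay as the last step left them, time stands still between calls to the robot, and variables do not carry over. Pictures are saved under pics/ and viewed, and the job is handed in when it is done.

Besides the shell and the picture viewer there is one more tool, called after "Call:" by a JSON object that holds its "fn" and its "kwargs". drive_tool: Moves the arm, as the interface text tells. Its arguments: {"type":"object","properties":{"plan":{"type":"array","items":{"type":"array","items":{"type":"array","items":{"type":"number"}}}},"squeeze":{"type":"number"}},"required":["plan"]}

```bash
mkdir -p pics; python3 - <<'E'
from workcell import env
import cv2
for n in("top","side"):
    im=env.read_camera(n); cv2.imwrite(f"pics/{n}0.png",im[:,:,::-1])
    m=env.camera_model(n); print(n,m)
print(env.get_state())
E
```

```text
top {'camera_matrix': array([[461.51944705,   0.        , 312.48651496],
       [  0.        , 461.51944705, 196.14335878],
       [  0.        ,   0.        ,   1.        ]]), 'k1': -0.08289493479507265, 'camera_from_world': array([[ 0.02242868, -0.99966092, -0.013229  , -0.03257321],
       [-0.99604369, -0.0212055 , -0.08629774,  0.56027067],
       [ 0.08598795,  0.01511221, -0.99618156,  1.15091086],
       [ 0.        ,  0.        ,  0.        ,  1.        ]])}
side {'camera_matrix': array([[372.46906381,   0.        , 317.78850635],
       [  0.        , 372.46906381, 203.77972065],
       [  0.        ,   0.        ,   1.        ]]), 'k1': -0.04521345149280818, 'camera_from_world': array([[ 0.81844066, -0.5744135 ,  0.01428338, -0.48090703],
       [-0.37396771, -0.55138335, -0.74573759,  0.2618423 ],
       [ 0.43623736,  0.60500044, -0.66608666,  0.58168537],
       [ 0.        ,  0.        ,  0.        ,  1.        ]])}
{'clock': 0.1, 'joint_pos': array([1.12339259e+00, 3.13908416e-01, 4.51081728e-02, 1.30359889e+00,
       6.95668227e-06, 1.43118001e+00]), 'qvel': array([-5.74638922e-04, -9.45538342e-04,  1.32241321e-03, -9.35155078e-05,
        1.30643319e-04, -8.70704980e-05]), 'tau': array([ 3.26614565e-03, -4.81724417e+01,  2.99243653e+01,  1.26302280e-02,
       -1.06988759e-04,  4.19947298e-06]), 'tcp_pos': array([0.1740177 , 0.54756686, 0.23051402]), 'orientation': array([ 0.69858346,  0.1078485 ,  0.69891607, -0.10893196]), 'wrist_force': array([ 0.31425006,  0.1497106 , -0.08747957]), 'ft_torque': array([ 0.01691395, -0.0039767 ,  0.01235694]), 'finger_gap': 0.08562698938884884}
```

View pics/top0.png

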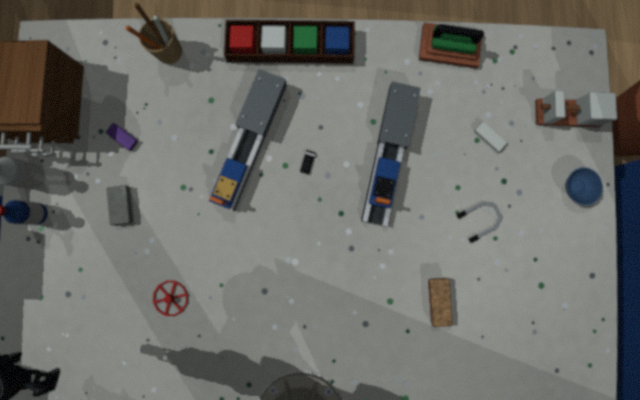

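View pics/side0.png

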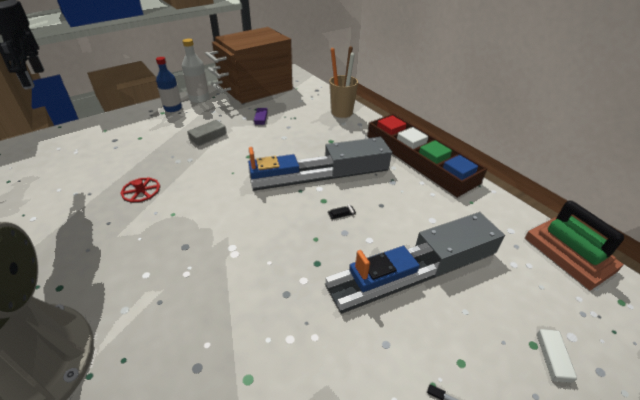

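The top view shows the brass slide at about (245,140), with its orange handle at (217,202) and its hood at (262,100). The black one is at about (390,150). In the side view the brass handle is at (252,160). Next I'll measure these.

```bash
cat > h.py <<'E'
import numpy as np,cv2
from workcell import env
def ray(n,uv):
    m=env.camera_model(n);K=m["camera_matrix"];T=m["camera_from_world"];k=m["k1"]
    d=np.array([k,0,0,0,0.])
    p=cv2.undistortPoints(np.float64(uv).reshape(-1,1,2),K,d,None,None,None).reshape(-1,2)
    D=np.c_[p,np.ones(len(p))]@T[:3,:3]; C=-T[:3,:3].T@T[:3,3]
    return C,D
def onz(n,uv,z):
    C,D=ray(n,uv); return C+D*((z-C[2])/D[:,2])[:,None]
def proj(n,P):
    m=env.camera_model(n);T=m["camera_from_world"]
    return cv2.projectPoints(np.float64(P).reshape(-1,3),cv2.Rodrigues(T[:3,:3])[0],T[:3,3],m["camera_matrix"],np.array([m["k1"],0,0,0,0.]))[0].reshape(-1,2)
E
python3 - <<'E'
import cv2
for n,(a,b,c,d),s in(("top",(190,300,60,220),5),("side",(235,405,125,200),4)):
    im=cv2.imread(f"pics/{n}0.png")[c:d,a:b]
    s=min(s,600/(d-c),800/(b-a)); s=int(s)
    im=cv2.resize(im,None,fx=s,fy=s,interpolation=cv2.INTER_CUBIC)
    print(n,s,im.shape); cv2.imwrite(f"pics/{n}0z.png",cv2.convertScaleAbs(im,alpha=1.5))
E
python3 - <<'E'
from h import *
for n in("top","side"):
    im=cv2.imread(f"pics/{n}0.png"); hsv=cv2.cvtColor(im,cv2.COLOR_BGR2HSV)
    for nm,lo,hi in(("orange",(3,150,90),(16,255,255)),("brass",(17,110,90),(28,255,255)),("blue",(105,140,50),(125,255,255))):
        m=cv2.inRange(hsv,lo,hi)
        N,l,s,c=cv2.connectedComponentsWithStats(m)
        for i in range(1,N):
            if s[i,4]>25: 
                pts=np.argwhere(l==i)[:,::-1].astype(np.float32)
                print(n,nm,s[i],c[i].round(1),[np.round(q,1) for q in cv2.minAreaRect(pts)[:2]],round(cv2.minAreaRect(pts)[2],1))
E
```

```text
top 3 (480, 330, 3)
side 4 (300, 680, 3)
top orange [211 198  12   5  29] [216.8 200. ] [array([216.5, 199.9]), array([11.7,  2.4])] 21.8
top orange [376 198  14   6  59] [382.7 200.3] [array([382.6, 200. ]), array([13.3,  4.6])] 14.0
top brass [215 177  21  23 308] [225.1 187.6] [array([224.9, 187.6]), array([17.2, 18.5])] 23.2
top blue [325  26  25  24 553] [336.7  37.6] [array([337. ,  37.5]), array([23., 24.])] 90.0
top blue [222 159  24  25 366] [233.7 169.4] [array([233.7, 169.6]), array([21.5, 19.2])] 26.6
top blue [370 158  30  49 490] [385.1 173.9] [array([384.4, 182.3]), array([20.7, 48.4])] 12.5
top blue [ 621  161   19  239 3961] [631.2 279.3] [array([630., 280.]), array([238.,  18.])] 90.0
top blue [  6 201  14   6  49] [ 12.6 203.4] [array([ 12.4, 203.3]), array([ 4.5, 13.3])] 84.3
side orange [331  49   7  36 106] [334.2  67.6] [array([334.2,  66.5]), array([35.4,  3.5])] 84.6
side orange [250 148   5  20  53] [251.7 157.4] [array([251.6, 157.6]), array([19.4,  2.8])] 82.4
side orange [356 251  14  28 244] [362.3 264.2] [array([362.3, 264.5]), array([12.9, 26.3])] 8.1

[... 169 characters left out ...]
([10.7, 20.1])] 80.5
side blue [  58    0   85   26 1633] [97.6 10. ] [array([100. ,  12.5]), array([84., 25.])] 0.0
side blue [157  65  19  24 289] [165.2  78.4] [array([164.9,  76.3]), array([22.9, 17.3])] 78.7
side blue [  32   76   45   49 1376] [53.  99.1] [array([ 50.2, 101.5]), array([51.3, 36.9])] 66.2
side blue [165 105  16   6  55] [172.9 108.1] [array([172.6, 108.1]), array([ 4.5, 15. ])] 81.3
side blue [250 155  49  23 499] [278.4 167.6] [array([273.8, 166.3]), array([17.1, 47.9])] 81.3
side blue [444 155  34  24 483] [460.6 166.5] [array([460.6, 166.3]), array([29.9, 19.6])] 32.7
side blue [ 351  247   68   44 1054] [389.3 269.1] [array([384.5, 267.4]), array([29.4, 65.1])] 69.1
```

View pics/top0z.png

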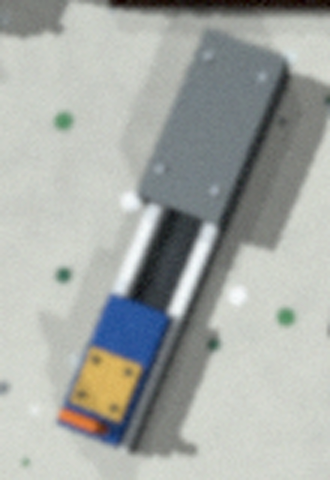

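View pics/side0z.png

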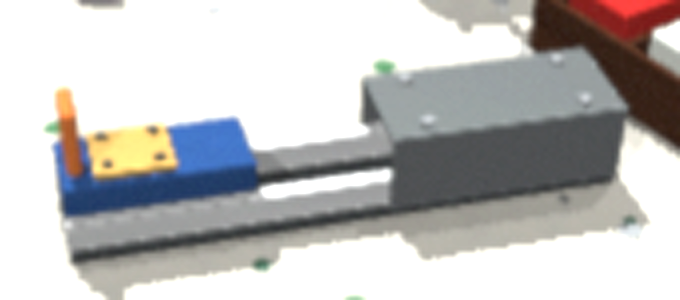

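```bash
python3 - <<'E'
from h import *
z=lambda P:np.array(P)/3+[190,60]-0.33
H=onz("top",z([(208,30),(288,65),(218,225),(138,192)]),.062); print("hood",H.round(4))
print("len",np.linalg.norm(H[0]-H[3]),np.linalg.norm(H[1]-H[2]),"wid",np.linalg.norm(H[0]-H[1]),np.linalg.norm(H[3]-H[2]))
d=(H[0]+H[1]-H[2]-H[3])[:2]; print("hood yaw",np.degrees(np.arctan2(d[1],d[0])))
S=onz("top",z([(208,56),(262,77),(213,190),(158,169)]),.064);d=(S[0]+S[1]-S[2]-S[3])[:2]; print("screw yaw",np.degrees(np.arctan2(d[1],d[0])))
B=onz("top",[(225.0,187.6)],.055)[0]; hc=H.mean(0)
F=onz("top",z([(112,295),(170,318)]),.052).mean(0)
for q in (S.mean(0),F):
  e=hc-B if q is F else q-B; print("line yaw brass->",np.degrees(np.arctan2(e[1],e[0])))
e=hc-F;print("front->hood",np.degrees(np.arctan2(e[1],e[0])))
print("B",B,"hood c",hc,"screws c",S.mean(0),"front",F)
print("orange top",onz("top",[(216.8,200.)],.097))
# triangulated brass and orange top
for a,b in(((225,187.6),(267.3,162.5)),((217,200.3),(250.8,149))):
  C1,D1=ray("top",[a]);C2,D2=ray("side",[b]);D1,D2=D1[0],D2[0]
  t=np.linalg.lstsq(np.c_[D1,-D2],C2-C1,rcond=None)[0];print("tri",C1+D1*t[0],C2+D2*t[1])
E
```

```text
hood [[0.8779 0.1225 0.062 ]
 [0.848  0.0536 0.062 ]
 [0.7092 0.108  0.062 ]
 [0.7363 0.1763 0.062 ]]
len 0.1514326369501251 0.14906923733748442 wid 0.07512924839865864 0.07344087087827178
hood yaw -21.101591518646483
screw yaw -21.238817921207062
line yaw brass-> -20.040138050505213
line yaw brass-> -20.836899460961508
front->hood -20.45723013650872
B [0.57492503 0.19804327 0.055     ] hood c [0.79284221 0.11510367 0.062     ] screws c [0.79624062 0.11731536 0.064     ] front [0.64092124 0.17177537 0.052     ]
orange top [[0.54036848 0.20802839 0.097     ]]
tri [0.57517044 0.19854667 0.0525707 ] [0.57418269 0.19903434 0.05257197]
tri [0.53937444 0.20664486 0.10088649] [0.53847538 0.20705485 0.10091283]
```

```bash
cat >> h.py <<'E'
from scipy.spatial.transform import Rotation as R
yaw=np.radians(-20.7);u=np.array([np.cos(yaw),np.sin(yaw),0]);lat=np.array([-u[1],u[0],0]);P0=np.array([.535,.212,.0745])
def st():
    s=env.get_state();q=s["orientation"];M=R.from_quat([*q[1:],q[0]]);return s,M
def need(T,zdir=u):
    s,M=st();A=M.as_matrix();xd=np.array([0,0,-1.]);G=np.c_[xd,np.cross(zdir,xd),zdir]
    rv=R.from_matrix(A.T@G).as_rotvec(degrees=True)
    print("t",round(s["clock"],2),"tcp",s["tcp_pos"].round(4),"F",s["wrist_force"].round(1),"gap",round(s["finger_gap"],4),"rot",rv.round(2),"shift now-tool cm",(A.T@(T-s["tcp_pos"])*100).round(2),"after turn",(G.T@(T-s["tcp_pos"])*100).round(2))
    r=s["tcp_pos"]-P0; print(" rel push: along %.4f lat %.4f z %.4f"%(r@u,r@lat,s["tcp_pos"][2]),"j",s["joint_pos"].round(2))
E
python3 - <<'E'
from h import *
print(st()[1].as_matrix().round(2))
T=P0-u*.045; T[2]=.231
need(T);need(T,-u)
E
```

```text
[[-0.    0.3   0.95]
 [-0.    0.95 -0.3 ]
 [-1.   -0.   -0.  ]]
t 0.1 tcp [0.174  0.5476 0.2305] F [ 0.3  0.1 -0.1] gap 0.0856 rot [ 3.07 -0.01  0.09] shift now-tool cm [-2.000e-02 -2.080e+01  4.007e+01] after turn [ -0.05 -18.63  41.13]
 rel push: along -0.4563 lat 0.1863 z 0.2305 j [1.12 0.31 0.05 1.3  0.   1.43]
t 0.1 tcp [0.174  0.5476 0.2305] F [ 0.3  0.1 -0.1] gap 0.0856 rot [-1.7693e+02 -1.4000e-01 -2.0000e-02] shift now-tool cm [-2.000e-02 -2.080e+01  4.007e+01] after turn [ -0.05  18.63 -41.13]
 rel push: along -0.4563 lat 0.1863 z 0.2305 j [1.12 0.31 0.05 1.3  0.   1.43]
```

Call:
{"fn": "drive_tool", "kwargs": {"plan": [[[0,-1.5,3.3,3.1,0,0,0],[0,-1.5,3.3,0,0,0,0],[0,-1.5,3.3,0,0,0,0],[0,-1.5,3.3,0,0,0,0],[0,-1.5,3.3,0,0,0,0]]], "squeeze": 40}}

```text
clock: 0.52
tcp_pos: [0.3039, 0.4195, 0.2309]
orientation: [0.695, 0.127, 0.696, -0.127]
wrist_force: [-0.0, 0.6, -0.3]
finger_gap: 0.0254
```

Call:
{"fn": "drive_tool", "kwargs": {"plan": [[[0,-1.5,3.3,0,0,0,0],[0,-1.5,3.3,0,0,0,0],[0,-1.5,3.3,0,0,0,0],[0,-1.5,3.3,0,0,0,0],[0,-1.5,3.3,0,0,0,0]]]}}

```text
clock: 0.93
tcp_pos: [0.4318, 0.2907, 0.231]
orientation: [0.695, 0.127, 0.696, -0.127]
wrist_force: [0.4, 1.0, 0.0]
finger_gap: -0.0
```

```bash
python3 - <<'E'
from h import *
T=P0-u*.045; T[2]=.231
need(T)
E
```

```text
t 0.93 tcp [0.4318 0.2907 0.231 ] F [0.4 1.  0. ] gap -0.0 rot [-0.04 -0.03  0.02] shift now-tool cm [-0.   -3.71  7.94] after turn [ 0.   -3.72  7.94]
 rel push: along -0.1244 lat 0.0372 z 0.2310 j [ 0.44  0.21 -0.09  1.27  0.    0.8 ]
```

Call:
{"fn": "drive_tool", "kwargs": {"plan": [[[0,-1.8,3.7,0,0,0,0],[0,-1.9,3.7,0,0,0,0],[2,0,0.5,0,0,0,0],[3,0,0,0,0,0,0],[3,0,0,0,0,0,0]]]}}

```text
clock: 1.35
tcp_pos: [0.4934, 0.2287, 0.1508]
orientation: [0.696, 0.129, 0.695, -0.128]
wrist_force: [1.8, 0.4, -0.4]
finger_gap: 0.0001
```

Call:
{"fn": "drive_tool", "kwargs": {"plan": [[[3,0,0,0,0,0,0],[3,0,0,0,0,0,0],[1.5,0,0,0,0,0,0],[0.8,0,0,0,0,0,0],[0,0,0,0,0,0,0]]]}}

```text
clock: 1.77
tcp_pos: [0.4902, 0.2292, 0.0661]
orientation: [0.694, 0.127, 0.697, -0.128]
wrist_force: [-0.1, -0.2, 1.2]
finger_gap: 0.0003
```

```bash
python3 - <<'E'
from h import *
T=P0-u*.011; T[2]=.067
need(T)
for n,(a,b,c,d) in(("top",(150,310,60,260)),("side",(190,390,60,210))):
    im=env.read_camera(n)[c:d,a:b,::-1]
    cv2.imwrite(f"pics/{n}1z.png",cv2.convertScaleAbs(cv2.resize(im,None,fx=3,fy=3,interpolation=cv2.INTER_CUBIC),alpha=1.4))
E
```

```text
t 1.77 tcp [0.4902 0.2292 0.0661] F [-0.1 -0.2  1.2] gap 0.0003 rot [-0.04 -0.2   0.15] shift now-tool cm [-0.1  -0.02  3.7 ] after turn [-0.09 -0.02  3.7 ]
 rel push: along -0.0480 lat 0.0002 z 0.0661 j [ 0.29  0.36 -0.31  0.9   0.    0.65]
```

View pics/top1z.png

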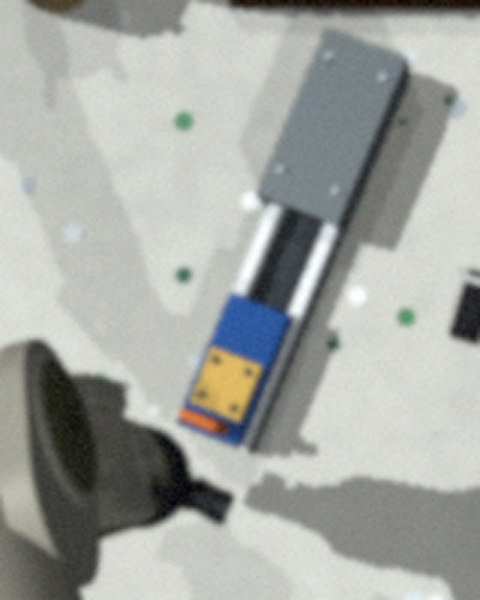

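View pics/side1z.png

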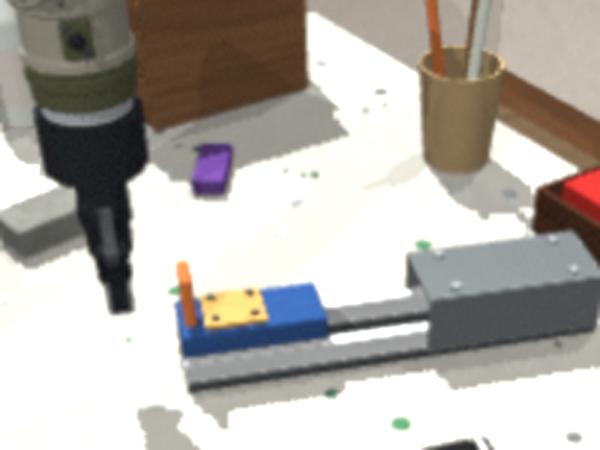

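```bash
python3 - <<'E'
from h import *
s,_=st()
print((proj("top",[s["tcp_pos"],P0,P0+[0,0,.0225]])-[150,60])*3,(proj("side",[s["tcp_pos"],P0,P0+[0,0,.0225]])-[190,60])*3)
E
```

```text
[[179.20558939 480.67868425]
 [201.36116346 428.60206772]
 [195.22249907 426.58148392]] [[121.56496157 305.66547557]
 [179.07760567 293.2601989 ]
 [176.06431829 269.66488651]]
```

```bash
python3 - <<'E'
from h import *
im=env.read_camera("top")[185:245,185:250,::-1]
cv2.imwrite("pics/top2z.png",cv2.convertScaleAbs(cv2.resize(im,None,fx=9,fy=9,interpolation=cv2.INTER_CUBIC),alpha=2.5))
print((proj("top",[[.4902,.2292,z] for z in(.0661,.14,.25)])-[185,185])*9)
E
```

```text
[[227.20679793 325.03555452]
 [159.90122725 315.60531757]
 [ 40.67578046 298.85993794]]
```

View pics/top2z.png

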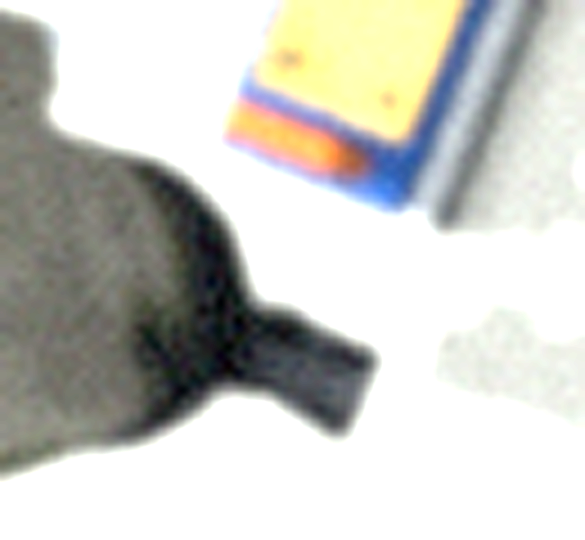

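The side view shows the fingertip at (121,306) in the crop, matching the projected TCP (121,305). In the top view the upper finger body hides the tip. I'll approach and push.

Call:
{"fn": "drive_tool", "kwargs": {"plan": [[[0,0,1.0,0,0.2,0,0],[0,0,1.0,0,0,0,0],[0,0,0.6,0,0,0,0],[0,0,0.3,0,0,0,0],[0,0,0.2,0,0,0,0]]]}}

```text
clock: 2.33
tcp_pos: [0.5221, 0.2184, 0.0686]
orientation: [0.695, 0.128, 0.696, -0.127]
wrist_force: [0.6, -0.7, 0.0]
finger_gap: -0.0001
```

Call:
{"fn": "drive_tool", "kwargs": {"plan": [[[0,0,0.2,0,0,0,0],[0,0,0.2,0,0,0,0],[0,0,0.1,0,0,0,0],[0,0,0.1,0,0,0,0],[0,0,0.1,0,0,0,0]]]}}

```text
clock: 2.75
tcp_pos: [0.5265, 0.2166, 0.0681]
orientation: [0.694, 0.127, 0.697, -0.127]
wrist_force: [-2.9, 1.8, 2.4]
finger_gap: 0.0003
```

```bash
python3 - <<'E'
from h import *
need(P0+u*.109)
E
```

```text
t 2.75 tcp [0.5265 0.2166 0.0681] F [-2.9  1.8  2.4] gap 0.0003 rot [-0.   -0.29  0.01] shift now-tool cm [-0.7  -0.13 11.86] after turn [-0.64 -0.13 11.86]
 rel push: along -0.0096 lat 0.0013 z 0.0681 j [ 0.25  0.4  -0.24  0.93  0.    0.61]
```

Call:
{"fn": "drive_tool", "kwargs": {"plan": [[[0,0,0.1,0,0,0,0],[0,0,0.1,0,0,0,0],[0,0,0.1,0,0,0,0],[0,0,0.1,0,0,0,0],[0,0,0.1,0,0,0,0]]]}}

```text
clock: 3.17
tcp_pos: [0.5284, 0.2158, 0.0681]
orientation: [0.692, 0.127, 0.699, -0.126]
wrist_force: [-14.0, 6.8, 10.9]
finger_gap: 0.0
```

```bash
python3 - <<'E'
from h import *
need(P0+u*.109)
E
```

```text
t 3.17 tcp [0.5284 0.2158 0.0681] F [-14.    6.8  10.9] gap 0.0 rot [ 0.06 -0.59 -0.01] shift now-tool cm [-0.76 -0.13 11.64] after turn [-0.64 -0.12 11.65]
 rel push: along -0.0075 lat 0.0012 z 0.0681 j [ 0.24  0.41 -0.23  0.94  0.01  0.6 ]
```

Call:
{"fn": "drive_tool", "kwargs": {"plan": [[[-0.05,0,0.1,0,0,0,0],[-0.05,0,0.1,0,0,0,0],[0,0,0.05,0,0,0,0],[0,0,0,0,0,0,0],[0,0,0,0,0,0,0]]]}}

```text
clock: 3.58
tcp_pos: [0.5285, 0.2156, 0.0683]
orientation: [0.691, 0.127, 0.701, -0.125]
wrist_force: [-15.1, 8.4, 6.4]
finger_gap: -0.0002
```

```bash
python3 - <<'E'
from h import *
need(P0+u*.109)
E
```

```text
t 3.58 tcp [0.5285 0.2156 0.0683] F [-15.1   8.4   6.4] gap -0.0002 rot [ 0.13 -0.83  0.02] shift now-tool cm [-0.79 -0.14 11.62] after turn [-0.62 -0.11 11.63]
 rel push: along -0.0073 lat 0.0011 z 0.0683 j [ 0.24  0.41 -0.22  0.94  0.01  0.6 ]
```

Call:
{"fn": "drive_tool", "kwargs": {"plan": [[[0,0,0.1,0,0,0,0],[0,0,0.1,0,0,0,0],[0,0,0.05,0,0,0,0],[0,0,0,0,0,0,0],[0,0,0,0,0,0,0]]]}}

```text
clock: 4.0
tcp_pos: [0.5298, 0.2151, 0.0683]
orientation: [0.69, 0.127, 0.701, -0.125]
wrist_force: [-17.9, 9.5, 9.0]
finger_gap: -0.0002
```

```bash
python3 - <<'E'
from h import *
need(P0+u*.109)
E
```

```text
t 4.0 tcp [0.5298 0.2151 0.0683] F [-17.9   9.5   9. ] gap -0.0002 rot [ 0.16 -0.93  0.02] shift now-tool cm [-0.81 -0.14 11.48] after turn [-0.62 -0.11 11.5 ]
 rel push: along -0.0060 lat 0.0011 z 0.0683 j [ 0.24  0.42 -0.22  0.95  0.01  0.6 ]
```

Call:
{"fn": "drive_tool", "kwargs": {"plan": [[[0,0,0.1,0,0,0,0],[0,0,0.1,0,0,0,0],[0,0,0.1,0,0,0,0],[0,0,0,0,0,0,0],[0,0,0,0,0,0,0]]]}}

```text
clock: 4.42
tcp_pos: [0.5369, 0.2126, 0.0683]
orientation: [0.693, 0.127, 0.699, -0.126]
wrist_force: [-6.1, 3.3, -0.6]
finger_gap: 0.0001
```

```bash
python3 - <<'E'
from h import *
need(P0+u*.109)
for n,(a,b,c,d) in(("top",(150,310,60,260)),("side",(190,390,60,210))):
    im=env.read_camera(n)[c:d,a:b,::-1]
    cv2.imwrite(f"pics/{n}3z.png",cv2.convertScaleAbs(cv2.resize(im,None,fx=3,fy=3,interpolation=cv2.INTER_CUBIC),alpha=1.4))
E
```

```text
t 4.42 tcp [0.5369 0.2126 0.0683] F [-6.1  3.3 -0.6] gap 0.0001 rot [ 0.06 -0.47  0.03] shift now-tool cm [-0.71 -0.13 10.74] after turn [-0.62 -0.12 10.74]
 rel push: along 0.0016 lat 0.0012 z 0.0683 j [ 0.24  0.42 -0.21  0.94  0.    0.6 ]
```

View pics/top3z.png

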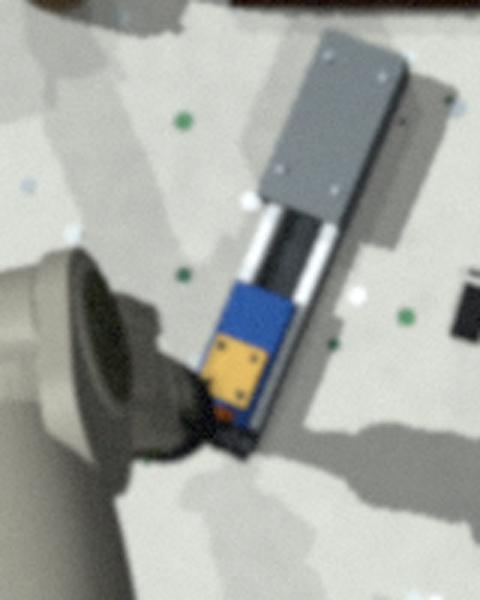

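View pics/side3z.png

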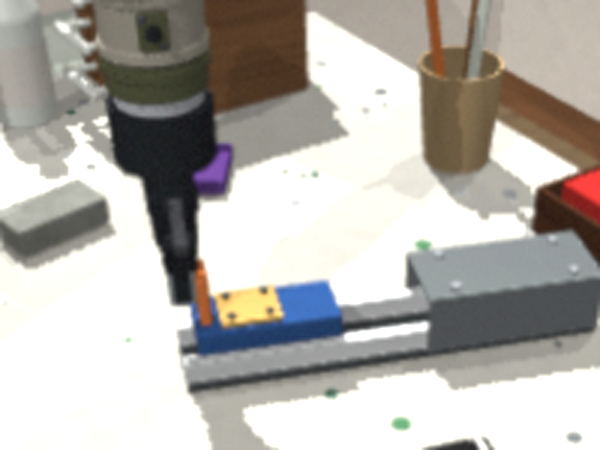

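The carriage has moved about 11 mm and broken free, with the force down to 7 N. I'll run it on.

Call:
{"fn": "drive_tool", "kwargs": {"plan": [[[0,0,0.4,0,0,0,0],[0,0,0.6,0,0,0,0],[0,0,0.6,0,0,0,0],[0,0,0.6,0,0,0,0],[0,0,0.6,0,0,0,0]]]}}

```text
clock: 4.93
tcp_pos: [0.5661, 0.2015, 0.0686]
orientation: [0.694, 0.127, 0.697, -0.127]
wrist_force: [-3.6, 2.6, -2.4]
finger_gap: 0.0003
```

Call:
{"fn": "drive_tool", "kwargs": {"plan": [[[0,0,0.6,0,0,0,0],[0,0,0.6,0,0,0,0],[0,0,0.6,0,0,0,0],[0,0,0.6,0,0,0,0],[0,0,0.6,0,0,0,0]]]}}

```text
clock: 5.35
tcp_pos: [0.5944, 0.1908, 0.0689]
orientation: [0.694, 0.128, 0.697, -0.127]
wrist_force: [-2.9, 1.5, -2.6]
finger_gap: 0.0
```

```bash
python3 - <<'E'
from h import *
need(P0+u*.109)
E
```

```text
t 5.35 tcp [0.5944 0.1908 0.0689] F [-2.9  1.5 -2.6] gap 0.0 rot [-0.04 -0.21  0.  ] shift now-tool cm [-0.58 -0.11  4.6 ] after turn [-0.56 -0.12  4.6 ]
 rel push: along 0.0630 lat 0.0012 z 0.0689 j [ 0.18  0.5  -0.08  0.99  0.    0.54]
```

Call:
{"fn": "drive_tool", "kwargs": {"plan": [[[0,0,0.6,0,0,0,0],[0,0,0.6,0,0,0,0],[0,0,0.6,0,0,0,0],[0,0,0.6,0,0,0,0],[0,0,0.6,0,0,0,0]]]}}

```text
clock: 5.77
tcp_pos: [0.6225, 0.1803, 0.0689]
orientation: [0.694, 0.127, 0.697, -0.127]
wrist_force: [-2.8, 2.0, -2.6]
finger_gap: 0.0001
```

Call:
{"fn": "drive_tool", "kwargs": {"plan": [[[0,0,0.3,0,0,0,0],[0,0,0.2,0,0,0,0],[0,0,0.2,0,0,0,0],[0,0,0.2,0,0,0,0],[0,0,0.1,0,0,0,0]]]}}

```text
clock: 6.18
tcp_pos: [0.6315, 0.177, 0.0689]
orientation: [0.694, 0.128, 0.697, -0.127]
wrist_force: [-2.8, 2.0, -2.0]
finger_gap: -0.0001
```

```bash
python3 - <<'E'
from h import *
need(P0+u*.109)
E
```

```text
t 6.18 tcp [0.6315 0.177  0.0689] F [-2.8  2.  -2. ] gap -0.0001 rot [-0.03 -0.18 -0.01] shift now-tool cm [-0.56 -0.13  0.63] after turn [-0.56 -0.13  0.64]
 rel push: along 0.1026 lat 0.0013 z 0.0689 j [0.15 0.55 0.01 1.03 0.   0.51]
```

Call:
{"fn": "drive_tool", "kwargs": {"plan": [[[0,0,0.1,0,0,0,0],[0,0,0.1,0,0,0,0],[0,0,0.1,0,0,0,0],[0,0,0.1,0,0,0,0],[0,0,0.1,0,0,0,0]]]}}

```text
clock: 6.6
tcp_pos: [0.636, 0.1752, 0.0689]
orientation: [0.694, 0.128, 0.697, -0.127]
wrist_force: [-2.5, 1.8, -1.9]
finger_gap: -0.0002
```

Call:
{"fn": "drive_tool", "kwargs": {"plan": [[[0,0,0.1,0,0,0,0],[0,0,0.1,0,0,0,0],[0,0,0.1,0,0,0,0],[0,0,0,0,0,0,0],[0,0,0,0,0,0,0]]]}}

```text
clock: 7.02
tcp_pos: [0.6372, 0.1748, 0.069]
orientation: [0.693, 0.127, 0.698, -0.127]
wrist_force: [-7.3, 3.8, 2.0]
finger_gap: 0.0002
```

```bash
python3 - <<'E'
from h import *
need(P0+u*.109)
E
```

```text
t 7.02 tcp [0.6372 0.1748 0.069 ] F [-7.3  3.8  2. ] gap 0.0002 rot [ 0.01 -0.37 -0.01] shift now-tool cm [-0.55 -0.13  0.03] after turn [-0.55 -0.13  0.03]
 rel push: along 0.1087 lat 0.0013 z 0.0690 j [0.14 0.57 0.03 1.04 0.   0.51]
```

Call:
{"fn": "drive_tool", "kwargs": {"plan": [[[0,0,0.1,0,0,0,0],[0,0,0.1,0,0,0,0],[0,0,0.1,0,0,0,0],[0,0,0,0,0,0,0],[0,0,0,0,0,0,0]]]}}

```text
clock: 7.43
tcp_pos: [0.6371, 0.1748, 0.0689]
orientation: [0.692, 0.127, 0.7, -0.126]
wrist_force: [-14.8, 5.6, 7.8]
finger_gap: -0.0
```

```bash
python3 - <<'E'
from h import *
need(P0+u*.109)
E
```

```text
t 7.43 tcp [0.6371 0.1748 0.0689] F [-14.8   5.6   7.8] gap -0.0 rot [ 0.07 -0.66  0.02] shift now-tool cm [-0.56 -0.13  0.02] after turn [-0.56 -0.13  0.03]
 rel push: along 0.1087 lat 0.0013 z 0.0689 j [0.14 0.57 0.04 1.05 0.01 0.5 ]
```

The stop is solid: 16 N with no further movement. Now I'll back off straight and lift clear.

Call:
{"fn": "drive_tool", "kwargs": {"plan": [[[0,0,-0.3,0,0,0,0],[0,0,-0.5,0,0,0,0],[0,0,-1.0,0,0,0,0],[0,0,-1.5,0,0,0,0],[0,0,-1.5,0,0,0,0]]]}}

```text
clock: 7.85
tcp_pos: [0.5972, 0.1899, 0.0694]
orientation: [0.695, 0.128, 0.696, -0.127]
wrist_force: [0.2, 0.2, -0.7]
finger_gap: -0.0001
```

Call:
{"fn": "drive_tool", "kwargs": {"plan": [[[-1.5,0,-1,0,0,0,0],[-3,0,0,0,0,0,0],[-3,0,0,0,0,0,0],[-3,1,-1,0,0,0,0],[-2,2,-3,0,0,0,0]]]}}

```text
clock: 8.27
tcp_pos: [0.5648, 0.2336, 0.1977]
orientation: [0.697, 0.13, 0.694, -0.129]
wrist_force: [0.5, 0.7, -0.2]
finger_gap: 0.0001
```

Call:
{"fn": "drive_tool", "kwargs": {"plan": [[[0,2,-3,0,0,0,0],[0,2,-3,0,0,0,0],[0,2,-3,0,0,0,0],[0,2,-2,0,0,0,0],[0,0,0,0,0,0,0]]]}}

```text
clock: 8.68
tcp_pos: [0.4841, 0.3535, 0.1954]
orientation: [0.695, 0.127, 0.697, -0.124]
wrist_force: [0.9, 1.0, 0.7]
finger_gap: -0.0003
```

```bash
python3 - <<'E'
from h import *
need(P0+u*.109)
for n,(a,b,c,d) in(("top",(150,420,60,240)),("side",(190,460,60,240))):
    im=env.read_camera(n)[:,:,::-1]; cv2.imwrite(f"pics/{n}4.png",im)
    cv2.imwrite(f"pics/{n}4z.png",cv2.convertScaleAbs(cv2.resize(im[c:d,a:b],None,fx=2.9,fy=2.9,interpolation=cv2.INTER_CUBIC),alpha=1.4))
    i0=cv2.imread(f"pics/{n}0.png")
    r=[(slice(140,230),slice(355,415))] if n=="top" else [(slice(235,310),slice(325,445))]
    print(n,"black-slide mean diff",cv2.absdiff(im,i0)[r[0]].mean())
    hsv=cv2.cvtColor(im,cv2.COLOR_BGR2HSV)
    for nm,lo,hi in(("orange",(3,150,60),(16,255,255)),("brass",(17,110,90),(28,255,255))):
        N,l,s,ce=cv2.connectedComponentsWithStats(cv2.inRange(hsv,lo,hi))
        print(n,nm,[(s[i,4],ce[i].round(1)) for i in range(1,N) if s[i,4]>25])
print("expected brass", proj("top",np.array([.575,.198,.055])+.12*u))
E
```

```text
t 8.68 tcp [0.4841 0.3535 0.1954] F [0.9 1.  0.7] gap -0.0003 rot [ 0.26 -0.15 -0.16] shift now-tool cm [ 12.01 -11.57  20.64] after turn [ 12.09 -11.44  20.66]
 rel push: along -0.0976 lat 0.1144 z 0.1954 j [0.49 0.37 0.04 1.24 0.   0.85]
top black-slide mean diff 5.303703703703704
top orange [(np.int32(89), array([142. ,  37.2])), (np.int32(61), array([636.6,  95.2])), (np.int32(32), array([637.1, 112.5])), (np.int32(48), array([235.9, 154.9])), (np.int32(60), array([382.6, 200.3]))]
top brass [(np.int32(305), array([243.3, 144. ]))]
side black-slide mean diff 4.180407407407407
side orange [(np.int32(105), array([334.2,  67.8])), (np.int32(30), array([386.5, 131.4])), (np.int32(75), array([300.3, 150.9])), (np.int32(249), array([362.4, 264.3]))]
side brass [(np.int32(182), array([314.2, 156.1]))]
expected brass [[243.54912296 143.54725709]]
```

View pics/top4z.png

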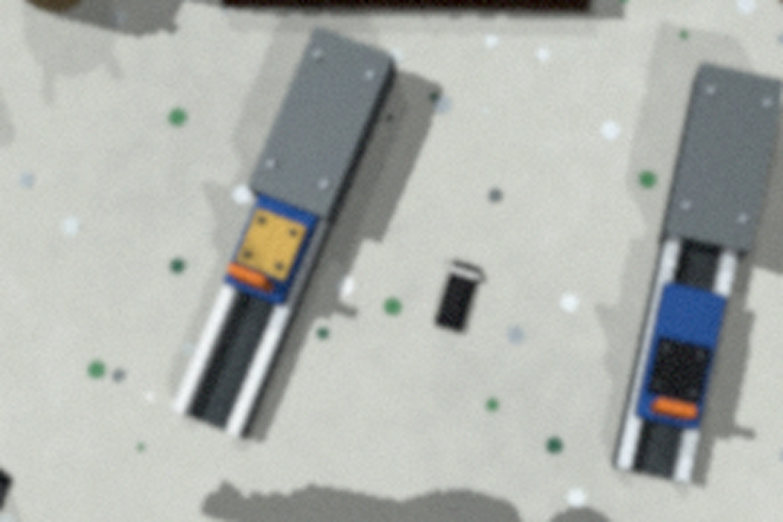

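View pics/side4z.png

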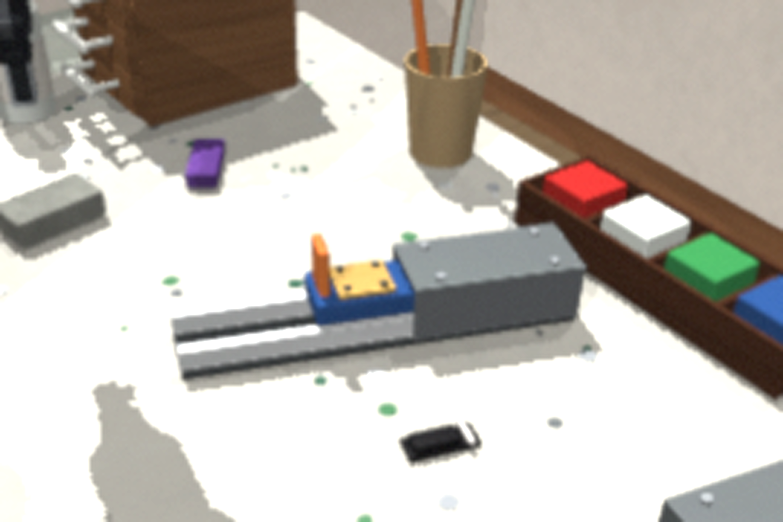

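Both views show the brass carriage inside the hood. The brass plate is at (243.3,144.0) in the top image, against an expected (243.5,143.5). The black slide's handle is still at (382.6,200.3), and the arm is clear.

```bash
python3 -c "
from workcell import env
print(env.hand_in())"
```

```text
the job is handed in; nothing more can be done
None
```

The brass carriage is fully home against the stop inside the hood, and I let go of it there and handed the job in at about 8.8 s.

- **Push:** I pushed the orange handle with the gripper shut. It broke free at about 20 N, then slid at about 3 N.
- **End stop:** The carriage met a firm stop after about 119 mm from first contact; the force rose to 16 N with no further movement. I then backed straight off, and the wrist force fell to about zero.
- **Brass position:** In the last pictures the brass plate is within about 0.5 px (roughly 1 mm) of where 120 mm of travel should put it. That fits a start between 0 and 2 mm.
- **Black slide:** Its handle is at the same pixels as before, to within 0.1 px, so it did not move.
- **One oddity:** In the top view the fingertips seemed to sit to one side of where the arm's own position put them. The side view agreed with the arm's position, so I went by that, and the push was straight (about 1 mm off the line).

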